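# Turn the cheese server over in its crock

### The arm

A 6-joint arm with a two-finger parallel gripper is mounted at the origin on the work surface. World frame = base frame: x ahead of the robot, y to its left, z up, the work surface at z = 0. Lengths are in m, angles in rad, forces in N, time in s.
With the tool pointing down it reaches from about 0.25 to 0.725 m from the base axis. Payload 4 kg.
Tool frame: the origin (TCP) lies midway between the tips of the shut fingers; the grasp point (between the pads) lies bot.pinch_z behind it (bot.pinch_z is the distance from the TCP to the grasp point, in m); z points along the fingers, y is the line along which they close (so a half turn about z gives the same grasp; the last joint's range is limited). The gripper opens to 85 mm and grips with 20 to 120 N. Pads are 22 mm wide; open, the fingers measure 114 mm over their backs; the gripper's body (76 mm by 85 mm) begins 54 mm behind the grasp point. The pads swing forward as they close: fully open they stand 13 mm farther back than shut.
Start: joints at [-1.315, 0.241, 0.005, 1.335, 0, 1.571], TCP at [0.127, -0.484, 0.193] pointing down, gripper open.
Joint ranges: [-2.72, 2.72], [-1.05, 1.87], [-1.09, 1.28], [-1.99, 2.15], [-1.42, 1.44], [-3.14, 3.14]. Speed limits (rad/s): [2.79, 2.79, 3.14, 3.14, 3.14, 3.14].

### API

Orientations are given as a unit quaternion [x, y, z, w].
In Python, from workcell import bot gives the robot as it stands.
- The arm moves only by the shell command python3 jog.py 'ROWS'. ROWS is a JSON list of rows, 1 to 10 of them, each of 7 numbers: a rotation vector rx, ry, rz in rad, then dx, dy, dz in m, then the finger opening in m; each row is the pose to reach, as a shift and turn from the pose commanded when the command began, along the tool's axes at that moment; what a row does not reach only later rows make up. A row lasts 1/8 s, in which the tool goes at most 0.0625 m and 0.188 rad, less where a joint would pass 70% of its speed; a pose out of reach is approached as far as the arm can. The fingers move at their own pace and stop on an object; the grip force is fixed at half the most. Time passes only in rows, so rows that do not move let the fingers close. It prints the time, the measured TCP pose, the force, the opening and the grip force at its end.
- bot.get_obs(): the state, without advancing time (a new reading comes with each control period).
- bot.camera(name): name is "side" or "top" or "wrist"; returns the picture (384x512x3 uint8, red, green, blue); there is no depth.
- bot.calibration(name): a dict with "mtx" (3x3 intrinsics, pixels), "k1" (the pictures are not rectified: a ray, as slopes to the right and down, at radius r is drawn at 1 + k1 r^2 times it, then the intrinsics apply), "R" (3x3) and "t" (3): a world point X has camera coordinates R X + t. Camera axes: x right, y down, z forward; pixel columns grow to the right and rows downward; lengths in m; the calibration is good to about 2 mm. A picture is of the moment at which its call begins: read the wrist's pose just before it. calibration takes no time and is no camera call; for the wrist camera it gives the pose at the moment of the call.
- bot.job_done(): hands the job in; it is judged then, once.
The state is a dict: "clock": time; "joint_pos": joint angles; "joint_vel": joint speeds; "tau": joint torques, N m; "eef_pos": TCP position; "tool_rot": TCP orientation; "ft_force": force on the tool from outside, world axes, zero at the start; "ft_torque": the same for the moment, N m; "grip_width": finger opening in m; "grasp_force": force on a finger pad.
Only numpy, scipy, OpenCV 4.12 (cv2) and the standard library are available. Lean on these libraries where they do the work, as an engineer would, in place of code of your own. Each camera call takes 0.05 s, during which the arm holds its last target. There are 200 camera calls.

### The job

The cheese server was put back blade-down in the tall white crock on the tasting table. Take it out, turn it end for end (the wooden rest is there to lay it on while you change your grip) and stand it in the same crock handle-down, blade up: lower it gently until the handle is on the bottom of the crock before you let go. Leave the crock standing where it is and do not disturb anything else on the table.

Things in the scene. Friction and masses are not known exactly. Their poses are not given: they have to be found in the camera images.
- crock: straight round white stoneware crock, loose, about 0.9 kg: 80 mm outside, 64 mm inside diameter, 96 mm high, wall 8 mm, inner floor 6 mm above its origin. Origin: centre of underside, z up. It stands on the table (z = 0); its place and the rest's place may be swapped
- crock_mouth (a point): centre of the crock's mouth, level with its rim, 96 mm above the table
- server: cheese server, wooden handle and steel blade, 230 mm long, 0.13 kg, rigid, straight. Origin: centre of the handle's butt end; z runs from handle to blade, y across its width, x through its thickness. Centre of mass near z = 150 mm. At the start it stands blade-down in the crock, its handle leaning on the rim about 0.4 rad from upright in the plane of its x and z axes, roughly towards +y
- handle_end (a point): centre of the butt end of the server's handle (the server's origin). Handle: server z = 0 to 150 mm, 26 mm wide (y), 18 mm thick (x), rounded edges
- blade_tip (a point): middle of the end edge of the server's blade, 230 mm from the handle end. Flat rectangular blade: server z = 170 to 230 mm, 50 mm wide, 3 mm thick; neck z = 150 to 170 mm, 12 mm wide, 6 mm thick
- rest: wooden utensil rest, fixed: a slab 90 x 152 x 8 mm with two upright cheeks across it (along its x), each 12 mm thick, centred at y = -70 and +70 mm, flat tops 60 mm above the table; horns 12 mm high at the cheeks' ends, 76 mm apart. Free space between the cheeks. A utensil laid along the rest's y lies across both cheeks. Origin: centre of underside
- rest_mid (a point): midpoint between the two cheek tops, 60 mm above the table; axes as the rest's
- small_cheese: small whole cheese, 72 mm across, 45 mm high, standing loose between the task's things; bystander. Origin: centre of underside
- jar: closed amber honey jar, 64 mm across, 85 mm high; bystander. Origin: centre of underside
- pot: squat open white pot, 100 mm across, 70 mm high, empty; bystander, not the crock. Origin: centre of underside
- bowl: open white bowl, 130 mm across, 45 mm high; bystander. Origin: centre of underside
- flat_cheese: small flat cheese, 90 mm across, 30 mm high; bystander. Origin: centre of underside
- spoon: tasting spoon with a wooden handle, 160 mm long, lying on the table; bystander. Origin: its middle

How it is judged:
By the outcome, as a careful person would: the job done as asked, in the order asked, and still so for the second after the job is handed in, with the robot touching nothing.
It also fails if it takes over 67 s, if anything falls off the work surface, if the arm or the gripper's body presses on something with over 40 N, if the wrist force passes 120 N, or if a joint passes its speed limit or range.

## Working session

There is one attempt and no reset: what is moved stays moved. The work goes in short steps, Python scripts to look and compute and a shell command to move; the robot and the scene stay as the last step left them, time stands still between calls to the robot, and variables do not carry over. Pictures are saved under pics/ and viewed, at most 10 in all, crops included, and the job is handed in when it is done.

```bash
ls; mkdir -p pics
python3 - <<'E'
from workcell import bot
import cv2
print(bot.pinch_z, bot.get_obs())
for n in("side","top"):
    c=bot.calibration(n); print(n,c)
    cv2.imwrite(f"pics/{n}0.png",cv2.cvtColor(bot.camera(n),cv2.COLOR_RGB2BGR))
E
```

```text
jog.py
pics
workcell.py
0.0187 {'clock': 0.0, 'joint_pos': array([-1.31500781e+00,  2.41421013e-01,  3.71135784e-03,  1.33519882e+00,
       -7.25181674e-06,  1.57081836e+00]), 'joint_vel': array([ 0.00041393, -0.00029941,  0.00073802, -0.00079405, -0.00029785,
       -0.00010266]), 'tau': array([ 9.10069666e-04, -3.72320509e+01,  2.52407187e+01,  1.70917012e-02,
        1.19418096e-04,  5.41752755e-06]), 'eef_pos': array([ 0.12631969, -0.48303643,  0.19190412]), 'tool_rot': array([ 9.91833523e-01,  1.27534889e-01, -1.38305482e-04, -1.04698290e-03]), 'ft_force': array([-0.86675114,  0.36103961, -0.49417624]), 'ft_torque': array([-0.01812289,  0.02555577,  0.00913927]), 'grasp_force': 0.0, 'grip_width': 0.08522683193892024}
side {'mtx': array([[413.65055608,   0.        , 256.16363257],
       [  0.        , 413.65055608, 196.04185262],
       [  0.        ,   0.        ,   1.        ]]), 'k1': -0.005947000253669341, 'R': array([[ 0.98697266, -0.16038749, -0.01268178],
       [-0.13062164, -0.75278982, -0.64517089],
       [ 0.09393063,  0.63842254, -0.76393304]]), 't': array([-0.5558494 ,  0.16911784,  1.18885871])}
top {'mtx': array([[404.56408304,   0.        , 259.03527843],
       [  0.        , 404.56408304, 192.19419846],
       [  0.        ,   0.        ,   1.        ]]), 'k1': -0.10252616010093815, 'R': array([[-0.00267274, -0.99999392,  0.00224116],
       [-0.99579713,  0.00245634, -0.09155354],
       [ 0.09154748, -0.00247644, -0.99579763]]), 't': array([0.0090219 , 0.58322293, 1.23089095])}
```
View pics/side0.png

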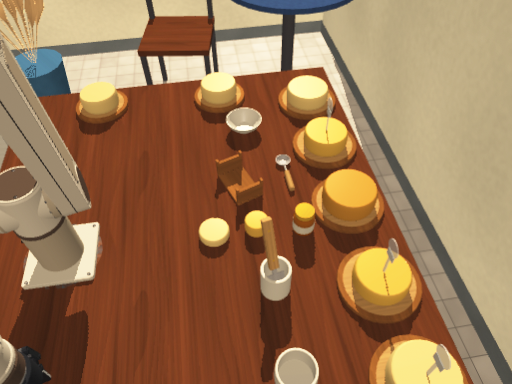

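View pics/top0.png

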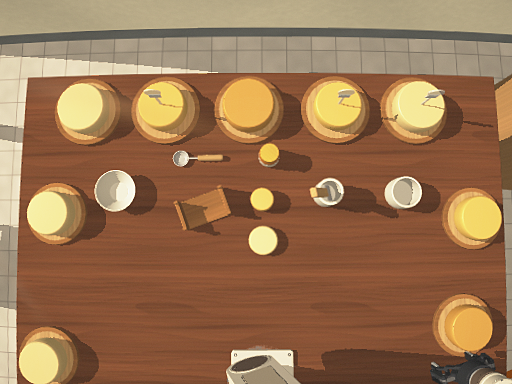

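The side view has the crock at about (276,278), with the handle end near (267,222) and the rest at (240,180). The top view has the crock at (329,192), the handle end at (315,194) and the rest at (203,208). I'll enlarge both.

Create h.py:
```python
import numpy as np, cv2
from workcell import bot
from scipy.optimize import least_squares
from scipy.spatial.transform import Rotation as Ro
def proj(c,X):
    p=np.atleast_2d(X)@c["R"].T+c["t"]; s=p[:,:2]/p[:,2:]
    s=s*(1+c["k1"]*(s**2).sum(1,keepdims=True))
    return s@c["mtx"][:2,:2].T+c["mtx"][:2,2]
def tri(cs,uv):
    r=least_squares(lambda X:np.concatenate([proj(c,X)[0]-u for c,u in zip(cs,uv)]),[.4,0,.1])
    return r.x,np.abs(r.fun).max()
def onz(c,uv,z):
    r=least_squares(lambda q:proj(c,[q[0],q[1],z])[0]-uv,[.4,0]); return r.x
def crop(img,x0,y0,x1,y1,k):
    im=cv2.resize(img[y0:y1,x0:x1],None,fx=k,fy=k,interpolation=cv2.INTER_CUBIC)
    st=10
    for x in range((x0+st-1)//st*st,x1,st):
        cv2.line(im,((x-x0)*k,0),((x-x0)*k,6),(255,0,0),1)
        if x%20==0: cv2.putText(im,str(x),((x-x0)*k-10,18),0,.4,(0,255,255),1)
    for y in range((y0+st-1)//st*st,y1,st):
        cv2.line(im,(0,(y-y0)*k),(6,(y-y0)*k),(255,0,0),1)
        if y%20==0: cv2.putText(im,str(y),(8,(y-y0)*k+4),0,.4,(0,255,255),1)
    return im
```

Run:
```python
from h import *
s=cv2.imread("pics/side0.png");t=cv2.imread("pics/top0.png")
a=crop(s,205,150,335,300,4)
b=np.zeros((600,276,3),np.uint8)
b1=crop(t,300,170,355,215,5)
b2=crop(t,165,175,235,240,4)
b[:b1.shape[0],:b1.shape[1]]=b1; b[300:300+b2.shape[0],:b2.shape[1]-4]=b2[:,:276]
b=b[:, :276]
cv2.imwrite("pics/c0.png",np.hstack([a,b]))
```

```text
(no output)
```

View pics/c0.png

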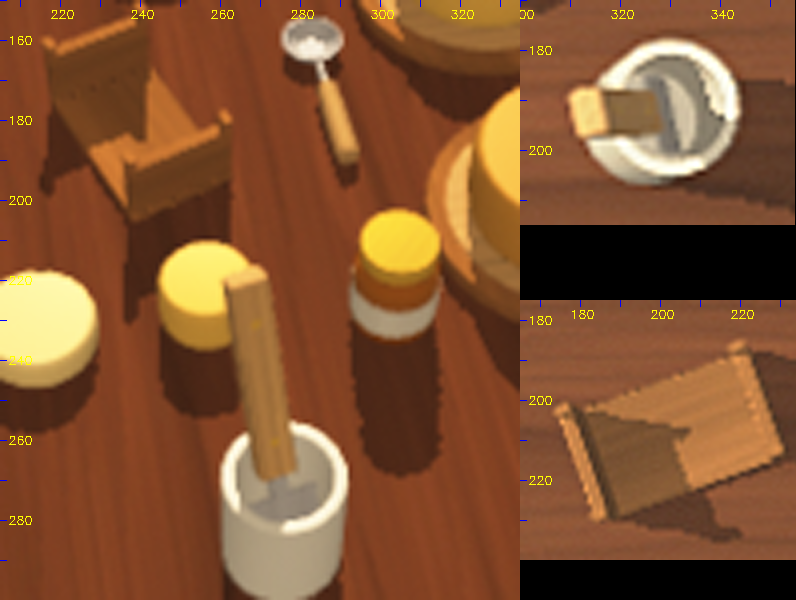

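In the enlarged crops:

| Point | Side (px) | Top (px) |
|---|---|---|
| Butt centre | (266.2,219) | (313.4,192.6) |
| Crock mouth | (276,269.2) | (328.7,192) |
| Rest horn tips | (240.7,155.5), (215.7,160), (261.7,178), (237,189.5) | (175,201), (185,229.5), (219.5,186.2), (230.5,213.7) |

Run:
```python
from h import *
np.set_printoptions(precision=4,suppress=True)
S=bot.calibration("side");T=bot.calibration("top")
P={}
for n,a,b in [("butt",(266.2,219),(313.4,192.6)),("mouth",(276,269.2),(328.7,192)),("L+",(240.7,155.5),(175,201)),("L-",(215.7,160),(185,229.5)),("R+",(261.7,178),(219.5,186.2)),("R-",(237,189.5),(230.5,213.7)),
 ("neck",(273.6,269.3),(327,192.5)),("small",(256,220),(262,198)),("jar",(303,209),(269,152))]:
    x,e=tri([S,T],[np.array(a),np.array(b)]); P[n]=x; print(n,x,round(e,2))
c=sum(P[k] for k in("L+","L-","R+","R-"))/4
print("rest c",c,"len",np.linalg.norm(P["L+"]-P["R+"]),np.linalg.norm(P["L-"]-P["R-"]),"w",np.linalg.norm(P["L+"]-P["L-"]),np.linalg.norm(P["R+"]-P["R-"]))
d=(P["L+"]-P["R+"]+P["L-"]-P["R-"])[:2];print("rest yaxis ang",np.degrees(np.arctan2(d[1],d[0])))
d=(P["L+"]-P["L-"]+P["R+"]-P["R-"])[:2];print("rest xaxis ang",np.degrees(np.arctan2(d[1],d[0])))
print("mouth on z=.096",onz(S,np.array((276,269.2)),.096),onz(T,np.array((328.7,192)),.096))
```

```text
butt [ 0.5664 -0.1354  0.22  ] 0.88
mouth [ 0.5807 -0.1991  0.0888] 1.03
L+ [0.5548 0.2647 0.0494] 0.02
L- [0.4691 0.2274 0.0795] 0.45
R+ [0.5992 0.1255 0.0792] 0.84
R- [0.5179 0.0924 0.0791] 1.1
neck [ 0.5773 -0.1949  0.0827] 0.19
small [ 0.5635 -0.0015  0.0413] 0.17
jar [ 0.6963 -0.0222  0.0906] 0.45
rest c [0.5352 0.1775 0.0718] len 0.14908397678743193 0.14354084574505285 w 0.0981314790220082 0.08778361148104592
rest yaxis ang 108.7523445148587
rest xaxis ang 22.858023221973703
mouth on z=.096 [ 0.582  -0.2031] [ 0.5769 -0.1976]
```

Everything agrees with the sizes given:
- Butt to neck measures 150 mm.
- The lean is 0.41 rad.
- The rest measures about 146 x 90 mm, yawed about 20°.

The plan is to grip the handle across its width with the tool tilted, so that turning about the closing axis lays the server flat on the rest. I then regrip near z=130 mm with the opposite tilt.

```bash
cat >> h.py <<'E'
np.set_printoptions(precision=4,suppress=True)
PZ=bot.pinch_z
def toolR(head,tilt):
    """tool z = down, tilted by tilt toward horizontal heading head (tool y = head-90deg, horizontal)"""
    h=np.array([np.cos(head),np.sin(head),0]); z=np.sin(tilt)*h-np.cos(tilt)*np.array([0,0,1.])
    y=np.array([np.sin(head),-np.cos(head),0]); return np.column_stack([np.cross(y,z),y,z])
def go(R,pinch,pt=True):
    """row (rotvec, shift in tool axes) taking the tool to R with its grasp point at pinch"""
    o=bot.get_obs(); R0=Ro.from_quat(o["tool_rot"]).as_matrix()
    p=np.asarray(pinch)+R[:,2]*PZ
    rv=Ro.from_matrix(R0.T@R).as_rotvec(); d=R0.T@(p-o["eef_pos"])
    print("row",rv.round(3),d.round(4),"| angle %.3f dist %.3f rows>=%d"%(np.linalg.norm(rv),np.linalg.norm(d),np.ceil(max(np.linalg.norm(rv)/.188,np.linalg.norm(d)/.0625))),"| tcp",p)
E
python3 - <<'E'
from h import *
butt=np.array([.5664,-.1354,.220]); neck=np.array([.5773,-.1949,.0827])
u=(butt-neck)/np.linalg.norm(butt-neck); head=np.arctan2(u[1],u[0])
R=toolR(head,np.radians(33)); print(np.degrees(head),u)
g=butt-.035*u; print(g)
go(R,g-.09*R[:,2])
E
```

```text
100.3810939493537 [-0.0726  0.3966  0.9151]
[ 0.5689 -0.1493  0.188 ]
row [ 0.428  0.462 -1.452] [ 0.5098 -0.1724 -0.0554] | angle 1.582 dist 0.541 rows>=9 | tcp [ 0.5759 -0.1875  0.2478]
```

```bash
python3 jog.py '[[0.0855,0.092,-0.29,0.102,-0.034,-0.03,0.085],[0.171,0.185,-0.581,0.204,-0.069,-0.06,0.085],[0.257,0.277,-0.871,0.306,-0.103,-0.07,0.085],[0.342,0.37,-1.162,0.408,-0.138,-0.06,0.085],[0.428,0.462,-1.452,0.51,-0.172,-0.055,0.085],[0.428,0.462,-1.452,0.51,-0.172,-0.055,0.085],[0.428,0.462,-1.452,0.51,-0.172,-0.055,0.085],[0.428,0.462,-1.452,0.51,-0.172,-0.055,0.085],[0.428,0.462,-1.452,0.51,-0.172,-0.055,0.085],[0.428,0.462,-1.452,0.51,-0.172,-0.055,0.085]]'
python3 - <<'E'
from h import *
butt=np.array([.5664,-.1354,.220]); neck=np.array([.5773,-.1949,.0827])
u=(butt-neck)/np.linalg.norm(butt-neck); head=np.arctan2(u[1],u[0])
R=toolR(head,np.radians(33)); g=butt-.035*u
print(bot.get_obs()["joint_pos"])
go(R,g-.09*R[:,2]); go(R,g)
E
```

```text
clock: 1.35
eef_pos: [0.5785, -0.1855, 0.2433]
tool_rot: [0.612, 0.738, 0.181, -0.22]
ft_force: [-1.2, -0.4, -0.2]
grip_width: 0.0848
grasp_force: 0.0
[-0.5408  0.8464  0.9672  2.103   0.418   0.7555]
row [-0.006 -0.002  0.003] [ 0.0012 -0.0029 -0.0045] | angle 0.007 dist 0.006 rows>=1 | tcp [ 0.5759 -0.1875  0.2478]
row [-0.006 -0.002  0.003] [ 0.001  -0.0024  0.0855] | angle 0.007 dist 0.085 rows>=2 | tcp [ 0.5671 -0.1393  0.1723]
```

The joint 4 reading is 2.10, close to its 2.15 limit, so I'll use a smaller start tilt of 20°. First I'll check the aim with the wrist camera.

Run:
```python
from h import *
c=bot.calibration("wrist"); im=cv2.cvtColor(bot.camera("wrist"),cv2.COLOR_RGB2BGR)
butt=np.array([.5664,-.1354,.220]); neck=np.array([.5773,-.1949,.0827])
u=(butt-neck)/np.linalg.norm(butt-neck); head=np.arctan2(u[1],u[0])
cv2.imwrite("pics/w1.png",crop(im,0,0,512,384,1))
print("butt,neck,tip,mouth",proj(c,np.array([butt,neck,butt-.23*u,[.5795,-.199,.096]])))
R=toolR(head,np.radians(20)); g=butt-.035*u
go(R,g-.06*R[:,2]); go(R,g)
```

```text
butt,neck,tip,mouth [[250.9851 157.9171]
 [252.1899 260.3599]
 [252.5564 291.4087]
 [253.4128 263.5562]]
row [-0.004 -0.227  0.002] [ 0.0107 -0.0012  0.0284] | angle 0.227 dist 0.030 rows>=2 | tcp [ 0.5715 -0.1632  0.2268]
row [-0.004 -0.227  0.002] [-0.0029 -0.001   0.0868] | angle 0.227 dist 0.087 rows>=2 | tcp [ 0.5678 -0.143   0.1704]
```

View pics/w1.png

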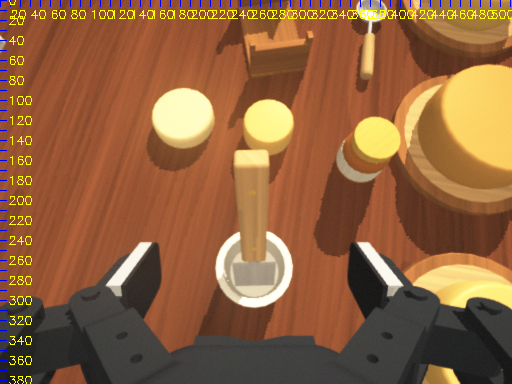

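The wrist view shows the butt centre at (252,157), predicted (251,158), and the mouth centre at (254,268), predicted (253,264). The aim is right, so I go down and grip.

```bash
python3 jog.py '[[-0.004,-0.113,0,0.01,-0.001,0.015,0.085],[-0.004,-0.227,0,0.009,-0.001,0.035,0.085],[-0.004,-0.227,0,0.003,-0.001,0.06,0.085],[-0.004,-0.227,0,-0.003,-0.001,0.087,0.085],[-0.004,-0.227,0,-0.003,-0.001,0.087,0.085]]'
python3 - <<'E'
from h import *
S=bot.calibration("side");T=bot.calibration("top")
butt=np.array([.5664,-.1354,.220]); neck=np.array([.5773,-.1949,.0827])
u=(butt-neck)/np.linalg.norm(butt-neck); head=np.arctan2(u[1],u[0])
R=toolR(head,np.radians(20)); g=butt-.035*u
print(bot.get_obs()["joint_pos"]); go(R,g)
E
```

```text
clock: 2.02
eef_pos: [0.5647, -0.1443, 0.1724]
tool_rot: [0.632, 0.756, 0.111, -0.133]
ft_force: [-0.4, -0.5, 0.4]
grip_width: 0.0849
grasp_force: 0.0
[-0.4172  0.587   0.4172  1.6016  0.2871  0.9461]
row [ 0.002  0.    -0.002] [0.     0.0033 0.0021] | angle 0.003 dist 0.004 rows>=1 | tcp [ 0.5678 -0.143   0.1704]
```

```bash
python3 jog.py '[[0,0,0,0,0.003,0.002,0.06],[0,0,0,0,0.003,0.002,0.04],[0,0,0,0,0.003,0.002,0.03],[0,0,0,0,0.003,0.002,0.02],[0,0,0,0,0.003,0.002,0.01],[0,0,0,0,0.003,0.002,0],[0,0,0,0,0.003,0.002,0],[0,0,0,0,0.003,0.002,0]]'
python3 - <<'E'
from h import *
butt=np.array([.5664,-.1354,.220]); neck=np.array([.5773,-.1949,.0827])
u=(butt-neck)/np.linalg.norm(butt-neck); head=np.arctan2(u[1],u[0])
R=toolR(head,np.radians(20)); g=butt-.035*u
go(R,g+.1*u);go(R,g+.215*u)
E
```

```text
clock: 3.02
eef_pos: [0.5702, -0.1432, 0.1712]
tool_rot: [0.631, 0.756, 0.112, -0.131]
ft_force: [0.2, -0.2, 0.2]
grip_width: 0.0002
grasp_force: 0.0
row [ 0.004  0.002 -0.   ] [ 0.0694 -0.002  -0.0713] | angle 0.005 dist 0.100 rows>=2 | tcp [ 0.5605 -0.1033  0.2619]
row [ 0.004  0.002 -0.   ] [ 0.1488 -0.0017 -0.1545] | angle 0.005 dist 0.215 rows>=4 | tcp [ 0.5522 -0.0577  0.3671]
```

The opening reads 0, so the fingers closed without the handle. I'll look from the side and the wrist.

Run:
```python
from h import *
im=cv2.cvtColor(bot.camera("side"),cv2.COLOR_RGB2BGR)
w=cv2.cvtColor(bot.camera("wrist"),cv2.COLOR_RGB2BGR)
a=crop(im,225,180,325,300,4); b=np.zeros((480,400,3),np.uint8); b[:300]=cv2.resize(w,(400,300))
t=cv2.cvtColor(bot.camera("top"),cv2.COLOR_RGB2BGR); b[300:]=crop(t,280,160,380,205,4)
cv2.imwrite("pics/c2.png",np.hstack([a,b]))
o=bot.get_obs(); R=Ro.from_quat(o["tool_rot"]).as_matrix()
print(R, "pinch",o["eef_pos"]-PZ*R[:,2], proj(bot.calibration("side"),[o["eef_pos"],o["eef_pos"]-PZ*R[:,2]]))
```

```text
[[-0.1694  0.9839 -0.0569]
 [ 0.925   0.1787  0.3352]
 [ 0.34    0.0042 -0.9404]] pinch [ 0.5713 -0.1495  0.1889] [[267.4207 233.3379]
 [268.371  231.1922]]
```

View pics/c2.png

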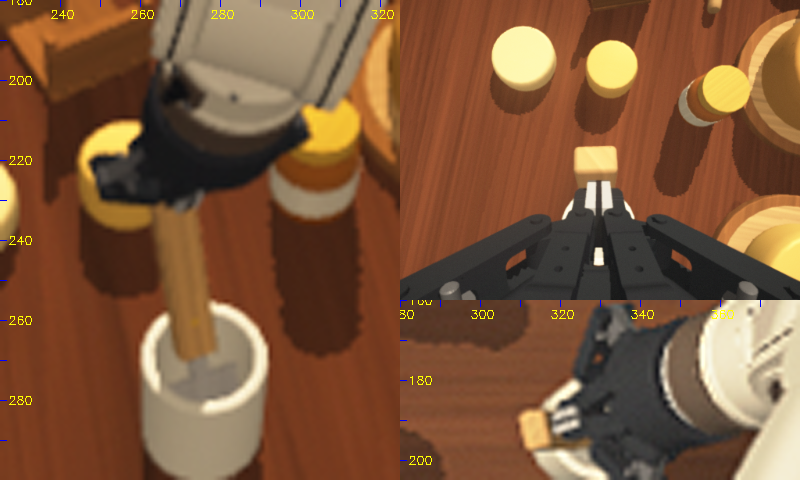

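The fingers closed just short of the handle, on its upper face. In the wrist view (scaled back) the butt centre is at about (251,207), and in the top view it is at (313.5,192.5), so the server has not moved. I'll triangulate again with all the views.

Run:
```python
from h import *
S=bot.calibration("side");T=bot.calibration("top");W=bot.calibration("wrist")
o=bot.get_obs(); R=Ro.from_quat(o["tool_rot"]).as_matrix()
# wrist camera rigid in tool: rebuild its pose at the w1 picture
p1=np.array([.5785,-.1855,.2433]); R1=Ro.from_quat([.612,.738,.181,-.22]).as_matrix()
C=-W["R"].T@W["t"]; rel=R.T@(C-o["eef_pos"]); Rc=W["R"]@R; print("cam in tool",rel,Rc)
W1=dict(W); W1["R"]=Rc@R1.T; W1["t"]=-W1["R"]@(p1+R1@rel)
b=[(266.2,219),(313.4,192.6),(251,207),(252,157)]; cs=[S,T,W,W1]; b=[np.array(x) for x in b]
print("w1+w2",tri([W,W1],b[2:])); print("all",tri(cs,b)); print("S+W",tri([S,W],[b[0],b[2]])); print("T+W",tri([T,W],b[1:3])); print("S+W1",tri([S,W1],[b[0],b[3]])); print("T+W1",tri([T,W1],[b[1],b[3]]))
m=[np.array(x) for x in [(276,269.2),(328.7,192),(254,268)]]
print("mouth",tri([S,T,W1],m))
print("tcp in wrist",proj(W,[o["eef_pos"],o["eef_pos"]-PZ*R[:,2]]),"neck in W1",proj(W1,[.5773,-.1949,.0827]))
print([ (n,onz(c,x,.096)) for n,c,x in zip("STW",[S,T,W1],m)])
```

```text
cam in tool [ 0.0697 -0.0002 -0.1803] [[-0.0006  1.      0.0007]
 [-0.962  -0.0004 -0.273 ]
 [-0.273  -0.0008  0.962 ]]
w1+w2 (array([ 0.5671, -0.1363,  0.2242]), np.float64(0.25780377191915704))
all (array([ 0.5671, -0.1362,  0.2233]), np.float64(1.2582164436266225))
S+W (array([ 0.5671, -0.1362,  0.2215]), np.float64(0.433989239498203))
T+W (array([ 0.5668, -0.136 ,  0.207 ]), np.float64(0.6037485102154392))
S+W1 (array([ 0.5671, -0.1349,  0.221 ]), np.float64(0.5115776894670603))
T+W1 (array([ 0.5667, -0.1344,  0.2198]), np.float64(0.999612015086683))
mouth (array([ 0.5808, -0.2023,  0.0912]), np.float64(1.25230172042194))
tcp in wrist [[254.6037 221.2634]
 [254.6435 233.5934]] neck in W1 [[252.0753 260.4116]]
[('S', array([ 0.582 , -0.2031])), ('T', array([ 0.5769, -0.1976])), ('W', array([ 0.581 , -0.2032]))]
```

Run:
```python
from h import *
o=bot.get_obs(); R=Ro.from_quat(o["tool_rot"]).as_matrix()
butt=np.array([.567,-.136,.222]); neck=np.array([.5773,-.1949,.0827]); u=(butt-neck)/np.linalg.norm(butt-neck)
y=np.cross(u,[0,0,1]); y/=np.linalg.norm(y); x=np.cross(y,u)
out=[]
for n,(x0,y0,x1,y1,k) in {"wrist":(190,170,320,320,3),"side":(235,190,325,290,3),"top":(290,160,360,215,4)}.items():
    c=bot.calibration(n); im=cv2.cvtColor(bot.camera(n),cv2.COLOR_RGB2BGR)
    cr=crop(im,x0,y0,x1,y1,k)
    q=lambda P:((proj(c,P)-[x0,y0])*k).round().astype(int)
    for z0 in (0,.15):
        P=q(np.array([butt-z0*u+a*.009*x+b*.013*y for a,b in((1,1),(1,-1),(-1,-1),(-1,1))]))
        cv2.polylines(cr,[P.astype(np.int32)],True,(0,255,0) if z0==0 else (255,255,0),1)
    for l,col in((0,(0,0,255)),(PZ,(255,0,255))):
        cv2.circle(cr,tuple(int(v) for v in q(o["eef_pos"]-l*R[:,2])[0]),3,col,-1)
    out.append(cr)
H=np.zeros((560,680,3),np.uint8)
H[:450,:390]=out[0];H[:300,400:670]=out[1];H[310:530,400:680]=out[2]
cv2.imwrite("pics/c3.png",H); print(o["grip_width"],o["grasp_force"])
```

```text
-0.00017502546507162508 0.0
```

View pics/c3.png

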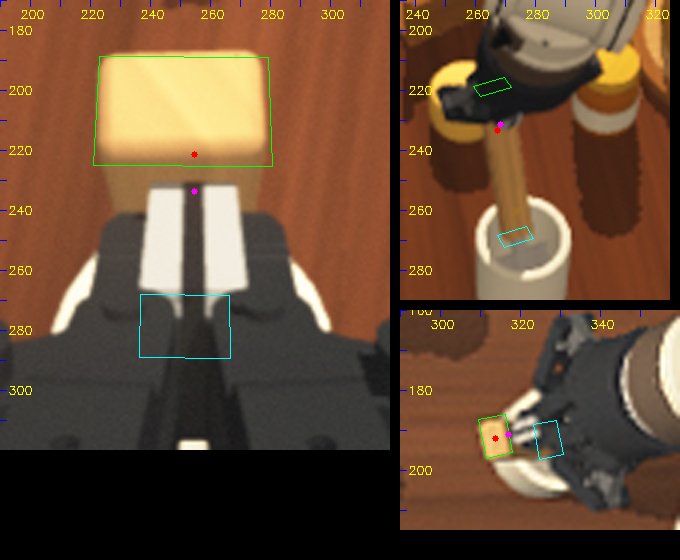

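The overlay shows the handle model fits all three views. The shut pads sit around y=231–266 in the wrist picture, nearer the wrist than the reported TCP at (254,221). The open tips in the earlier wrist view agree: the real fingertips are about 40 mm behind the reported TCP along tool z. I'll open, go 40 mm deeper and close again.

```bash
python3 jog.py '[[0,0,0,0,0,0,0.085],[0,0,0,0,0,0,0.085],[0,0,0,0,0,0,0.085],[0,0,0,0,0,0,0.085],[0,0,0,0,0,0,0.085],[0,0,0,0,0,0.01,0.085],[0,0,0,0,0,0.02,0.085],[0,0,0,0,0,0.03,0.085],[0,0,0,0,0,0.04,0.085],[0,0,0,0,0,0.04,0.085]]'
python3 - <<'E'
from h import *
o=bot.get_obs(); R=Ro.from_quat(o["tool_rot"]).as_matrix(); c=bot.calibration("wrist")
im=cv2.cvtColor(bot.camera("wrist"),cv2.COLOR_RGB2BGR)
cr=crop(im,100,150,410,370,2)
q=lambda P:((proj(c,P)-[100,150])*2).round().astype(int)
butt=np.array([.567,-.136,.222]); neck=np.array([.5773,-.1949,.0827]); u=(butt-neck)/np.linalg.norm(butt-neck)
y=np.cross(u,[0,0,1]); y/=np.linalg.norm(y); x=np.cross(y,u)
for z in np.arange(-.08,.001,.01):   # pad tip corners if tips at z
    for s in(-1,1):
        cv2.circle(cr,tuple(int(v) for v in q(o["eef_pos"]+R@[.011,s*.0425,z])[0]),2,(0,0,255) if abs(z+.05)>1e-6 else (0,255,0),-1)
cv2.imwrite("pics/c4.png",cr); print(o["joint_pos"],o["eef_pos"])
E
```

```text
clock: 4.58
eef_pos: [0.5671, -0.1292, 0.1325]
tool_rot: [0.631, 0.756, 0.112, -0.132]
ft_force: [0.1, 0.4, 0.3]
grip_width: 0.0852
grasp_force: 0.0
[-0.3939  0.5938  0.3255  1.4954  0.2917  0.968 ] [ 0.5671 -0.1292  0.1325]
```

View pics/c4.png

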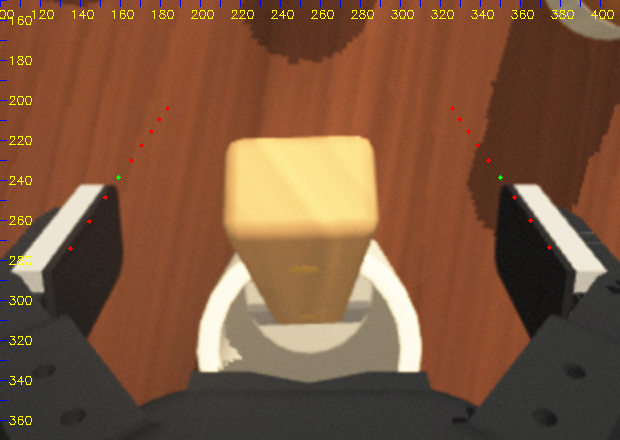

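With the fingers open, the pad tip corners are at (159,243) and (358,243), about 53 mm behind the reported TCP. Allowing for the 13 mm swing, the offset is 40 mm. The handle is now between the pads, so I close.

```bash
sed -i 's/^PZ=.*/PZ=bot.pinch_z+.040/' h.py; python3 jog.py '[[0,0,0,0,0,0,0.06],[0,0,0,0,0,0,0.04],[0,0,0,0,0,0,0.03],[0,0,0,0,0,0,0.02],[0,0,0,0,0,0,0],[0,0,0,0,0,0,0],[0,0,0,0,0,0,0],[0,0,0,0,0,0,0]]'
python3 - <<'E'
from h import *
o=bot.get_obs();R=Ro.from_quat(o["tool_rot"]).as_matrix()
butt=np.array([.567,-.136,.222]); neck=np.array([.5773,-.1949,.0827]);u=(butt-neck)/np.linalg.norm(butt-neck)
P=o["eef_pos"]-PZ*R[:,2];print("pinch",P,"along",(butt-P)@u, "off axis",P-(butt-((butt-P)@u)*u)); print("R'u",R.T@u, R.T@u*.2)
E
```

```text
clock: 5.62
eef_pos: [0.568, -0.1299, 0.1338]
tool_rot: [0.631, 0.756, 0.112, -0.131]
ft_force: [-0.7, -0.3, 2.7]
grip_width: 0.0253
grasp_force: 59.1
pinch [ 0.5713 -0.1496  0.189 ] along 0.03589737945064607 off axis [ 0.0019  0.0003 -0.    ]
R'u [ 0.6832  0.0065 -0.7302] [ 0.1366  0.0013 -0.146 ]
```

I have it: width 25 mm, 59 N. Next I draw it out along its own axis.

```bash
python3 jog.py '[[0,0,0,0.007,0,-0.0075,0],[0,0,0,0.02,0,-0.022,0],[0,0,0,0.037,0,-0.04,0],[0,0,0,0.054,0,-0.058,0],[0,0,0,0.072,0,-0.077,0],[0,0,0,0.089,0,-0.096,0],[0,0,0,0.106,0,-0.114,0],[0,0,0,0.124,0,-0.132,0],[0,0,0,0.141,0,-0.151,0],[0,0,0,0.146,0,-0.156,0]]'
python3 - <<'E'
from h import *
o=bot.get_obs();print(o["joint_pos"])
# horizontal target: blade heading -70 deg, server horizontal; tool at 43 deg to axis
ut=np.array([.6832,.0065,-.7302]); R0=Ro.from_quat(o["tool_rot"]).as_matrix(); print("u now",R0@ut)
a=np.arctan2(.6832,.7302); # angle tool(-z) to u
hb=np.radians(-70)
R=toolR(hb+np.pi,-(np.pi/2-a)); print("u target",R@ut)
for P in ([.50,.0,.30],): go(R,P)
c=np.array([.535,.1775,0]); bl=np.array([np.cos(hb),np.sin(hb),0])
# server z=145 over the rest middle
P=c-bl*(.145-.036)+[0,0,.22]; go(R,P)
E
```

```text
clock: 6.88
eef_pos: [0.5523, -0.0458, 0.3329]
tool_rot: [0.63, 0.757, 0.113, -0.13]
ft_force: [0.3, 0.6, -1.3]
grip_width: 0.0254
grasp_force: 59.4
[-0.274   0.4702  0.641   1.8915  0.3132  1.0906]
u now [-0.0721  0.3883  0.9187]
u target [-0.3359  0.9419  0.    ]
row [-0.033 -1.161 -0.175] [-0.0132 -0.0366  0.0725] | angle 1.175 dist 0.082 rows>=7 | tcp [ 0.5147 -0.0403  0.2599]
row [-0.033 -1.161 -0.175] [0.2189 0.0109 0.2417] | angle 1.175 dist 0.326 rows>=7 | tcp [0.5124 0.2396 0.1799]
```

```bash
python3 jog.py '[[-0.005,-0.166,-0.025,0.015,0.001,0.02,0],[-0.01,-0.332,-0.05,0.04,0.003,0.05,0],[-0.014,-0.498,-0.075,0.075,0.004,0.09,0],[-0.019,-0.663,-0.1,0.115,0.006,0.13,0],[-0.024,-0.829,-0.125,0.155,0.008,0.17,0],[-0.028,-0.995,-0.15,0.19,0.01,0.21,0],[-0.033,-1.161,-0.175,0.219,0.011,0.24,0],[-0.033,-1.161,-0.175,0.219,0.011,0.242,0],[-0.033,-1.161,-0.175,0.219,0.011,0.242,0]]'
python3 - <<'E'
from h import *
S=bot.calibration("side");T=bot.calibration("top")
M={(1,1):((240.7,155.5),(175,201)),(-1,1):((215.7,160),(185,229.5)),(1,-1):((261.7,178),(219.5,186.2)),(-1,-1):((237,189.5),(230.5,213.7))}
def f(q):
    r=[]
    for (sx,sy),(a,b) in M.items():
        l=np.array([sx*.0415,sy*.070]); c,s=np.cos(q[2]),np.sin(q[2])
        X=[q[0]+c*l[0]-s*l[1],q[1]+s*l[0]+c*l[1],.072]
        r+=[proj(S,X)[0]-a,proj(T,X)[0]-b]
    return np.concatenate(r)
s=least_squares(f,[.535,.178,.35],loss="soft_l1"); print(s.x,np.degrees(s.x[2]),f(s.x).round(1))
o=bot.get_obs();print(o["joint_pos"],o["grip_width"])
R0=Ro.from_quat(o["tool_rot"]).as_matrix();ut=np.array([.6832,.0065,-.7302]); print("u",R0@ut)
im=cv2.cvtColor(bot.camera("side"),cv2.COLOR_RGB2BGR);t=cv2.cvtColor(bot.camera("top"),cv2.COLOR_RGB2BGR)
butt=o["eef_pos"]-PZ*R0[:,2]+.036*R0@ut
H=[]
for c,m,(x0,y0,x1,y1) in((S,im,(195,110,295,230)),(T,t,(160,160,260,280))):
    cr=crop(m,x0,y0,x1,y1,4)
    for z in (0,.15,.23):
        p=(proj(c,butt-z*R0@ut)[0]-[x0,y0])*4; cv2.circle(cr,(int(p[0]),int(p[1])),3,(0,0,255),-1)
    H.append(cr)
cv2.imwrite("pics/c5.png",np.hstack(H))
E
```

```text
clock: 8.0
eef_pos: [0.5116, 0.2387, 0.1755]
tool_rot: [0.525, 0.752, -0.231, 0.324]
ft_force: [0.5, -0.6, -0.5]
grip_width: 0.0249
grasp_force: 59.6
[0.5355 0.1778 0.3454] 19.792656929052647 [-1.2 -3.4  0.7  0.8  0.8  1.1 -0.3 -1.6 -1.2  1.7  0.1 -0.3 -0.5  0.2
 -1.7 -1.8]
[ 0.8363  0.6861  0.3472  1.7007 -0.6976  2.2286] 0.02494117442152566
u [-0.3355  0.942   0.0007]
```

View pics/c5.png

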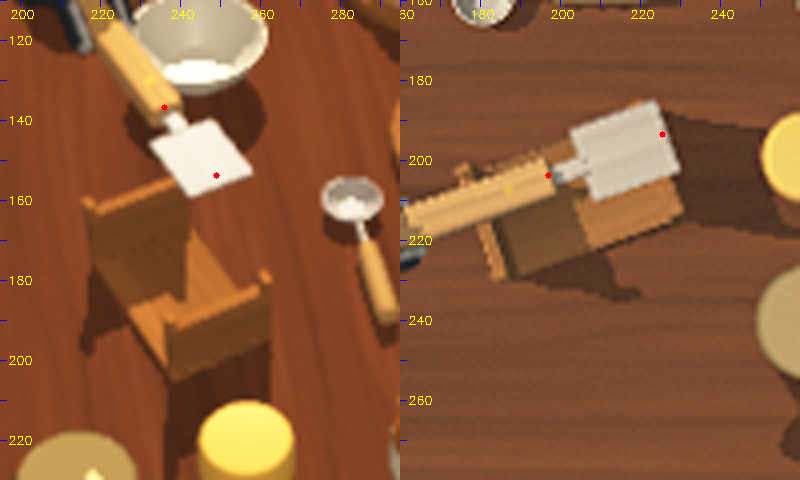

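The server is level along the rest and its projected model points lie on it: neck at side (236,137), top (197,204). The refitted rest is at (0.5355, 0.1778), yaw 19.8°. I'll lower it blade slightly down, so it settles flat.

Run:
```python
from h import *
ut=np.array([.6832,.0065,-.7302]); a=np.arctan2(.6832,.7302); hb=np.radians(-70.2); bl=np.array([np.cos(hb),np.sin(hb),0])
c=np.array([.5355,.1778,0])
R=toolR(hb+np.pi,-(np.pi/2-a)+.05); print("u",R@ut)
for z in(.085,.0715): go(R,c-bl*(.145-.036)+[0,0,z])
```

```text
u [-0.3322  0.9419  0.05  ]
row [ 0.001  0.045 -0.001] [0.1028 0.0006 0.0913] | angle 0.045 dist 0.137 rows>=3 | tcp [0.5124 0.242  0.0428]
row [ 0.001  0.045 -0.001] [0.1126 0.0006 0.1006] | angle 0.045 dist 0.151 rows>=3 | tcp [0.5124 0.242  0.0293]
```

```bash
python3 jog.py '[[0,0.02,0,0.03,0,0.027,0],[0,0.045,0,0.06,0,0.053,0],[0,0.045,0,0.082,0,0.073,0],[0,0.045,0,0.095,0,0.084,0],[0,0.045,0,0.102,0,0.091,0],[0,0.045,0,0.106,0,0.0945,0],[0,0.045,0,0.1085,0,0.0965,0],[0,0.045,0,0.11,0,0.098,0],[0,0.045,0,0.111,0,0.099,0]]'
python3 - <<'E'
from h import *
o=bot.get_obs();R0=Ro.from_quat(o["tool_rot"]).as_matrix();ut=np.array([.6832,.0065,-.7302])
print("pinch",o["eef_pos"]-PZ*R0[:,2],"u",R0@ut,o["ft_force"],"1mm down:",R0.T@[0,0,-.001])
E
```

```text
clock: 9.22
eef_pos: [0.511, 0.2421, 0.0319]
tool_rot: [0.53, 0.759, -0.217, 0.309]
ft_force: [-7.2, 2.2, 19.0]
grip_width: 0.0252
grasp_force: 61.3
pinch [0.497  0.2807 0.0738] u [-0.3366  0.9406  0.0435] [-7.1942  2.2183 18.9687] 1mm down: [0.0007 0.     0.0007]
```

It is in contact at 19 N, with the pinch height 74 mm as expected. I'll ease off slightly, release and back away along the tool.

```bash
python3 jog.py '[[0,0,0,-0.001,0,-0.001,0],[0,0,0,-0.001,0,-0.001,0],[0,0,0,-0.001,0,-0.001,0.035],[0,0,0,-0.001,0,-0.001,0.05],[0,0,0,-0.001,0,-0.001,0.07],[0,0,0,-0.001,0,-0.001,0.085],[0,0,0,-0.001,0,-0.001,0.085],[0,0,0,-0.001,0,-0.02,0.085],[0,0,0,-0.001,0,-0.06,0.085],[0,0,0,-0.001,0,-0.11,0.085]]'
python3 - <<'E'
from h import *
S=bot.calibration("side");T=bot.calibration("top")
o=bot.get_obs(); print(o["joint_pos"])
hb=np.radians(-70.2); bl=np.array([np.cos(hb),np.sin(hb),0])
butt=np.array([.497,.2807,.0738])-.036*bl+[0,0,-.002]
H=[]
for n,c,(x0,y0,x1,y1) in(("side",S,(195,120,295,240)),("top",T,(150,160,250,280))):
    cr=crop(cv2.cvtColor(bot.camera(n),cv2.COLOR_RGB2BGR),x0,y0,x1,y1,4)
    for z in (0,.15,.23):
        p=(proj(c,butt+z*(bl-[0,0,.05]))[0]-[x0,y0])*4; cv2.circle(cr,(int(p[0]),int(p[1])),3,(0,0,255),-1)
    H.append(cr)
cv2.imwrite("pics/c6.png",np.hstack(H)); print(butt,butt+.23*bl)
E
```

```text
clock: 10.48
eef_pos: [0.4841, 0.3131, 0.108]
tool_rot: [0.531, 0.759, -0.219, 0.307]
ft_force: [1.6, 0.8, -0.1]
grip_width: 0.0849
grasp_force: 0.0
[ 0.9264  0.806   0.4192  1.679  -0.621   2.3106]
[0.4848 0.3146 0.0718] [0.5627 0.0982 0.0718]
```

View pics/c6.png

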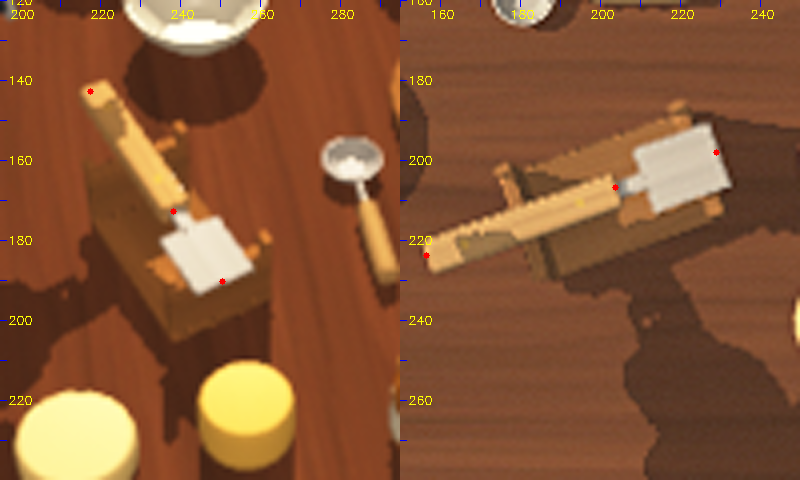

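The server lies across both cheeks between the horns, with its end edge centre at side (251,190) and top (229,198), matching the model to about 2 mm. Next I regrip at z≈130 mm with the tool tilted 35° toward the butt.

Run:
```python
from h import *
hb=np.radians(-70.2); bl=np.array([np.cos(hb),np.sin(hb),0]); butt=np.array([.4848,.3146,.0728])
G=butt+.130*(bl-[0,0,.05]); print(G)
R=toolR(hb+np.pi,np.radians(35)); Rm=toolR(hb+np.pi,np.radians(0))
go(Rm,G+[-.02,.06,.17]); go(R,G-.11*R[:,2]+[0,0,.03]); go(R,G-.08*R[:,2]); go(R,G)
```

```text
[0.5288 0.1923 0.0663]
row [0.005 0.768 0.005] [-0.0965 -0.0004  0.0009] | angle 0.768 dist 0.097 rows>=5 | tcp [0.5088 0.2523 0.1776]
row [0.004 1.378 0.006] [-0.1359 -0.0025  0.0935] | angle 1.378 dist 0.165 rows>=8 | tcp [0.5388 0.1646 0.1383]
row [0.004 1.378 0.006] [-0.0856 -0.0026  0.1208] | angle 1.378 dist 0.148 rows>=8 | tcp [0.533  0.1808 0.0837]
row [0.004 1.378 0.006] [-0.0071 -0.0025  0.1361] | angle 1.378 dist 0.136 rows>=8 | tcp [0.5174 0.224  0.0182]
```

```bash
python3 jog.py '[[0.001,0.16,0,-0.025,0,-0.01,0.085],[0.002,0.32,0,-0.05,0,-0.012,0.085],[0.003,0.5,0.002,-0.07,0,-0.01,0.085],[0.004,0.68,0.004,-0.09,-0.001,0,0.085],[0.004,0.86,0.005,-0.105,-0.001,0.02,0.085],[0.004,1.04,0.006,-0.12,-0.002,0.045,0.085],[0.004,1.22,0.006,-0.13,-0.002,0.07,0.085],[0.004,1.378,0.006,-0.136,-0.0025,0.0935,0.085],[0.004,1.378,0.006,-0.136,-0.0025,0.0935,0.085],[0.004,1.378,0.006,-0.136,-0.0025,0.0935,0.085]]'
python3 - <<'E'
from h import *
hb=np.radians(-70.2); bl=np.array([np.cos(hb),np.sin(hb),0]); butt=np.array([.4848,.3146,.0728])
G=butt+.130*(bl-[0,0,.05]); R=toolR(hb+np.pi,np.radians(35))
print(bot.get_obs()["joint_pos"])
go(R,G-.08*R[:,2]); go(R,G)
# measure blade/neck from this wrist picture numerically: predicted pixels of axis points, handle edge scan
c=bot.calibration("wrist"); im=bot.camera("wrist"); cv2.imwrite("pics/w7.png",cv2.cvtColor(im,cv2.COLOR_RGB2BGR))
for z in (0,.06,.1,.13,.148,.23):
    A=proj(c,[butt+z*(bl-[0,0,.05])])[0]; print(z,A, end=" ")
    if 5<A[1]<379:
        row=im[int(round(A[1]))].astype(int); x=int(A[0]); print([(int(k),tuple(int(q) for q in row[k])) for k in range(x-60,x+61,10) if 0<=k<512])
    else: print()
E
```

```text
clock: 11.82
eef_pos: [0.5376, 0.1593, 0.1349]
tool_rot: [0.552, 0.779, 0.169, -0.246]
ft_force: [-0.1, 1.3, 0.1]
grip_width: 0.0852
grasp_force: 0.0
[-0.0389  0.5706  0.1794  1.4384  0.5545  1.1198]
row [-0.004  0.005 -0.009] [-0.0112  0.0033  0.0544] | angle 0.011 dist 0.056 rows>=1 | tcp [0.533  0.1808 0.0837]
row [-0.004  0.005 -0.009] [-0.0108  0.0036  0.1344] | angle 0.011 dist 0.135 rows>=3 | tcp [0.5174 0.224  0.0182]
0 [257.0161  69.3242] [(197, (159, 88, 53)), (207, (152, 85, 52)), (217, (150, 82, 50)), (227, (163, 92, 56)), (237, (153, 84, 51)), (247, (249, 212, 131)), (257, (251, 219, 134)), (267, (252, 227, 143)), (277, (164, 90, 54)), (287, (161, 90, 56)), (297, (150, 85, 52)), (307, (100, 58, 38)), (317, (92, 54, 35))]
0.06 [257.573  125.8935] [(197, (161, 88, 56)), (207, (166, 93, 58)), (217, (170, 93, 55)), (227, (165, 93, 56)), (237, (176, 99, 58)), (247, (246, 206, 125)), (257, (252, 224, 139)), (267, (253, 228, 144)), (277, (163, 92, 57)), (287, (155, 87, 54)), (297, (143, 80, 49)), (307, (162, 91, 56)), (317, (165, 91, 53))]
0.1 [257.9803 167.4831] [(197, (156, 8
[... 545 characters left out ...]
139, 74)), (308, (180, 100, 61)), (318, (161, 88, 54))]
0.148 [258.5119 222.0419] [(198, (111, 61, 38)), (208, (105, 61, 38)), (218, (151, 94, 54)), (228, (163, 102, 57)), (238, (157, 98, 55)), (248, (212, 157, 95)), (258, (202, 148, 89)), (268, (208, 153, 92)), (278, (215, 139, 78)), (288, (213, 138, 77)), (298, (217, 139, 76)), (308, (166, 92, 54)), (318, (168, 92, 55))]
0.23 [259.5441 328.8742] [(199, (99, 60, 38)), (209, (102, 59, 40)), (219, (103, 62, 42)), (229, (244, 236, 221)), (239, (227, 207, 181)), (249, (228, 208, 182)), (259, (232, 214, 192)), (269, (230, 210, 185)), (279, (204, 174, 148)), (289, (197, 168, 139)), (299, (160, 89, 55)), (309, (171, 96, 59)), (319, (148, 81, 48))]
```

The handle is centred on the predicted axis and its end is where predicted (z≈148 mm). I'll go in and grip.

```bash
python3 jog.py '[[0,0,0,-0.011,0.0035,0.02,0.085],[-0.004,0.005,-0.009,-0.011,0.0035,0.045,0.085],[-0.004,0.005,-0.009,-0.011,0.0035,0.075,0.085],[-0.004,0.005,-0.009,-0.011,0.0035,0.105,0.085],[-0.004,0.005,-0.009,-0.011,0.0035,0.125,0.085],[-0.004,0.005,-0.009,-0.011,0.0035,0.134,0.085],[-0.004,0.005,-0.009,-0.011,0.0035,0.134,0.085]]' && python3 jog.py '[[0,0,0,0,0,0,0.06],[0,0,0,0,0,0,0.04],[0,0,0,0,0,0,0.03],[0,0,0,0,0,0,0.02],[0,0,0,0,0,0,0],[0,0,0,0,0,0,0],[0,0,0,0,0,0,0],[0,0,0,0,0,0,0]]'
python3 - <<'E'
from h import *
hb=np.radians(-70.2); bl=np.array([np.cos(hb),np.sin(hb),0]); butt=np.array([.4848,.3146,.0728])
bd=bl-[0,0,.05]; bd/=np.linalg.norm(bd)
o=bot.get_obs();R=Ro.from_quat(o["tool_rot"]).as_matrix();P=o["eef_pos"]-PZ*R[:,2]
print("pinch",P,"along",(P-butt)@bd,"blade dir in tool",R.T@bd,"butt in tool",R.T@(butt-o["eef_pos"]),o["joint_pos"])
print("up .12:",R.T@[0,0,.12])
E
```

```text
clock: 12.75
eef_pos: [0.5174, 0.2254, 0.0202]
tool_rot: [0.547, 0.782, 0.173, -0.245]
ft_force: [-0.1, 0.1, 0.3]
grip_width: 0.0848
grasp_force: 0.0
clock: 13.75
eef_pos: [0.5183, 0.2237, 0.0196]
tool_rot: [0.548, 0.781, 0.173, -0.245]
ft_force: [0.4, -5.3, 5.2]
grip_width: 0.0253
grasp_force: 59.2
pinch [0.5296 0.192  0.0677] along 0.13060857511525323 blade dir in tool [-0.847  -0.0009 -0.5316] butt in tool [ 0.1099 -0.0005  0.0119] [ 0.0668  0.6375 -0.0355  1.0866  0.5841  1.2337]
up .12: [ 0.0688  0.0002 -0.0983]
```

Regripped: 25 mm, 59 N, pinch at z=131 mm. I lift it straight up.

```bash
python3 jog.py '[[0,0,0,0.006,0,-0.009,0],[0,0,0,0.02,0,-0.029,0],[0,0,0,0.04,0,-0.057,0],[0,0,0,0.062,0,-0.089,0],[0,0,0,0.085,0,-0.121,0],[0,0,0,0.108,0,-0.154,0],[0,0,0,0.125,0,-0.18,0],[0,0,0,0.125,0,-0.18,0]]'
cat >> h.py <<'E'
d_t=np.array([-.847,-.0009,-.5316]); b_t=np.array([.1099,-.0005,.0119]); HB=np.radians(-70.2)
crock=np.array([.580,-.2015,0])
def tgt(L,zb,off=0.0):
    """tool pose with the server leaning L toward HB, butt centre at height zb, axis over crock axis at z=.051"""
    h=np.array([np.cos(HB),np.sin(HB),0]); R=toolR(HB+np.pi,-(np.arccos(.5316)-L))
    B=crock+h*(off-.043*np.tan(L)); B=B+[0,0,zb]
    tcp=B-R@b_t; print("D",R@d_t); go(R,tcp-PZ*R[:,2])
E
python3 - <<'E'
from h import *
print(bot.get_obs()["joint_pos"]); tgt(.25,.16)
E
```

```text
clock: 14.75
eef_pos: [0.5188, 0.2236, 0.2409]
tool_rot: [0.547, 0.781, 0.175, -0.244]
ft_force: [0.3, -1.0, -1.8]
grip_width: 0.0252
grasp_force: 59.0
[0.0664 0.4565 0.2755 1.5756 0.5844 1.2317]
D [ 0.083  -0.2331  0.9689]
row [ 0.007 -1.37   0.002] [-0.392  -0.0868 -0.2788] | angle 1.370 dist 0.489 rows>=8 | tcp [ 0.6009 -0.2582  0.2444]
```

```bash
python3 jog.py '[[0.001,-0.1,0,-0.028,-0.006,-0.02,0],[0.002,-0.25,0,-0.07,-0.015,-0.05,0],[0.003,-0.41,0,-0.117,-0.026,-0.083,0],[0.004,-0.57,0,-0.163,-0.036,-0.116,0],[0.005,-0.73,0,-0.209,-0.046,-0.149,0],[0.005,-0.89,0,-0.255,-0.056,-0.181,0],[0.006,-1.05,0,-0.3,-0.067,-0.214,0],[0.006,-1.21,0.001,-0.346,-0.077,-0.246,0],[0.007,-1.32,0.002,-0.378,-0.084,-0.269,0],[0.007,-1.37,0.002,-0.392,-0.087,-0.279,0]]'
python3 - <<'E'
from h import *
print(bot.get_obs()["joint_pos"]); tgt(.25,.16); 
for n in("side","top"): cv2.imwrite(f"pics/{n}8.png",cv2.cvtColor(bot.camera(n),cv2.COLOR_RGB2BGR))
# crock circle check in the side picture: white rim/body mask
m=cv2.imread("pics/side8.png").astype(int)[250:305,255:300]; w=(m.min(2)>120)
ys,xs=np.where(w); print("white x",np.percentile(xs,[1,99])+255,"y",np.percentile(ys,[1,99])+250)
S=bot.calibration("side"); t=np.linspace(0,2*np.pi,60); C=lambda z:np.array([[.58+.04*np.cos(a),-.2015+.04*np.sin(a),z] for a in t])
q=proj(S,np.vstack([C(.096),C(0)])); print("pred",q.min(0),q.max(0))
E
```

```text
clock: 16.0
eef_pos: [0.5973, -0.2593, 0.238]
tool_rot: [0.533, 0.761, -0.217, 0.3]
ft_force: [0.2, 0.9, -2.2]
grip_width: 0.0249
grasp_force: 59.0
[-0.0715  0.2453 -0.1347  0.8341 -0.6836  1.0223]
D [ 0.083  -0.2331  0.9689]
row [-0.008 -0.003  0.007] [-0.0045  0.0037 -0.0045] | angle 0.011 dist 0.007 rows>=1 | tcp [ 0.6009 -0.2582  0.2444]
white x [261. 290.] y [256. 298.]
pred [259.2201 255.1656] [291.0253 300.6903]
```

The crock's silhouette in the side view (x 261–290, y 256–298) matches the prediction (259–291, 255–301), so it hasn't moved. I'll check the held handle against its model in the pictures before inserting.

Run:
```python
from h import *
o=bot.get_obs();R=Ro.from_quat(o["tool_rot"]).as_matrix()
B=o["eef_pos"]+R@b_t; D=R@d_t; print("butt",B,"D",D)
for n in("side","top"):
    c=bot.calibration(n); im=cv2.imread(f"pics/{n}8.png").astype(int); b,g,r=im[...,0],im[...,1],im[...,2]
    wood=(r>150)&(g>95)&(g<215)&(r-b>70)   # light wood, brighter than table
    for z in(0,.02,.04,.06,.08,.1):
        p=proj(c,B+z*D)[0]; y=int(round(p[1])); x=int(round(p[0])); xs=[k for k in range(x-10,x+11) if wood[y,k]]
        print(n,z,p.round(1),(min(xs),max(xs)) if xs else None)
    p=proj(c,B)[0]; x=int(round(p[0]))
    print("column at butt",[tuple(int(v) for v in im[y,x,::-1]) for y in range(int(p[1])-5,int(p[1])+8)])
    print("row at butt",[tuple(int(v) for v in im[int(round(p[1])),k,::-1]) for k in range(x-8,x+9)])
```

```text
butt [ 0.5715 -0.1917  0.1537] D [ 0.0943 -0.2341  0.9676]
side 0 [271.4 253.6] None
side 0.02 [272.7 250.8] None
side 0.04 [274.  247.9] None
side 0.06 [275.3 244.8] None
side 0.08 [276.8 241.6] None
side 0.1 [278.2 238.4] None
column at butt [(135, 93, 49), (136, 95, 50), (136, 95, 50), (139, 97, 52), (140, 97, 51), (140, 97, 52), (142, 98, 52), (143, 99, 52), (141, 98, 53), (202, 169, 124), (227, 204, 163), (196, 177, 143), (181, 163, 131)]
row at butt [(136, 68, 36), (134, 67, 37), (137, 68, 37), (144, 74, 40), (140, 84, 44), (133, 93, 49), (135, 93, 51), (139, 96, 51), (142, 98, 52), (142, 99, 53), (140, 97, 52), (139, 96, 51), (137, 95, 50), (135, 93, 50), (136, 85, 46), (141, 78, 42), (142, 70, 37)]
top 0 [330.2 192.1] None
top 0.02 [333.1 190.7] None
top 0.04 [336.1 189.4] None
top 0.06 [339.3 187.9] None
top 0.08 [342.5 186.5] (345, 347)
top 0.1 [345.8 184.9] (344, 356)
column at butt [(36, 37, 38), (48, 46, 46), (68, 65, 63), (88, 84, 77), (90, 87, 81), (101, 98, 90), (106, 101, 93), (100, 93, 85), (84, 80, 74), (91, 88, 79), (86, 81, 74), (77, 72, 66), (67, 66, 63)]
row at butt [(77, 63, 52), (76, 64, 51), (77, 66, 54), (75, 62, 52), (75, 65, 52), (76, 62, 50), (72, 58, 45), (127, 119, 108), (101, 98, 90), (48, 48, 46), (42, 44, 43), (47, 46, 45), (45, 42, 42), (44, 43, 43), (45, 45, 45), (44, 44, 43), (47, 46, 47)]
```

The held handle's centre in the side view is x≈272, predicted 271.4, and its lower edge is at about 257 as predicted. Now I lower it into the crock.

Run:
```python
from h import *
for z in(.16,.10,.03,.013,.008): tgt(.25,z)
```

```text
D [ 0.083  -0.2331  0.9689]
row [-0.009 -0.005  0.007] [-0.0051  0.0038 -0.0044] | angle 0.012 dist 0.008 rows>=1 | tcp [ 0.6009 -0.2582  0.2444]
D [ 0.083  -0.2331  0.9689]
row [-0.009 -0.005  0.007] [0.036  0.0045 0.0393] | angle 0.012 dist 0.053 rows>=1 | tcp [ 0.6009 -0.2582  0.1844]
D [ 0.083  -0.2331  0.9689]
row [-0.009 -0.005  0.007] [0.084  0.0052 0.0902] | angle 0.012 dist 0.123 rows>=2 | tcp [ 0.6009 -0.2582  0.1144]
D [ 0.083  -0.2331  0.9689]
row [-0.009 -0.005  0.007] [0.0957 0.0054 0.1026] | angle 0.012 dist 0.140 rows>=3 | tcp [ 0.6009 -0.2582  0.0974]
D [ 0.083  -0.2331  0.9689]
row [-0.009 -0.005  0.007] [0.0991 0.0055 0.1062] | angle 0.012 dist 0.145 rows>=3 | tcp [ 0.6009 -0.2582  0.0924]
```

```bash
python3 jog.py '[[-0.009,-0.005,0.007,-0.005,0.004,-0.004,0],[-0.009,-0.005,0.007,0.005,0.004,0.006,0],[-0.009,-0.005,0.007,0.02,0.004,0.022,0],[-0.009,-0.005,0.007,0.036,0.0045,0.039,0],[-0.009,-0.005,0.007,0.05,0.005,0.054,0],[-0.009,-0.005,0.007,0.064,0.005,0.069,0],[-0.009,-0.005,0.007,0.076,0.005,0.082,0],[-0.009,-0.005,0.007,0.084,0.005,0.09,0],[-0.009,-0.005,0.007,0.084,0.005,0.09,0]]'
python3 - <<'E'
from h import *
for z in(.02,.013,.008): tgt(.25,z)
print(bot.get_obs()["ft_force"],bot.get_obs()["ft_torque"])
E
```

```text
clock: 17.23
eef_pos: [0.6033, -0.258, 0.1174]
tool_rot: [0.534, 0.759, -0.212, 0.306]
ft_force: [0.7, -1.1, -1.5]
grip_width: 0.0252
grasp_force: 59.0
D [ 0.083  -0.2331  0.9689]
row [ 0.003  0.002 -0.002] [ 0.0094 -0.0024  0.0089] | angle 0.005 dist 0.013 rows>=1 | tcp [ 0.6009 -0.2582  0.1044]
D [ 0.083  -0.2331  0.9689]
row [ 0.003  0.002 -0.002] [ 0.0143 -0.0024  0.014 ] | angle 0.005 dist 0.020 rows>=1 | tcp [ 0.6009 -0.2582  0.0974]
D [ 0.083  -0.2331  0.9689]
row [ 0.003  0.002 -0.002] [ 0.0177 -0.0024  0.0176] | angle 0.005 dist 0.025 rows>=1 | tcp [ 0.6009 -0.2582  0.0924]
[ 0.7449 -1.08   -1.5143] [ 0.7356  0.2646 -0.0148]
```

It's inside the bore with no contact. I'll lower slowly to the floor.

```bash
python3 jog.py '[[0,0,0,0.004,-0.001,0.004,0],[0,0,0,0.009,-0.001,0.009,0],[0,0,0,0.012,-0.001,0.012,0],[0,0,0,0.014,-0.001,0.014,0],[0,0,0,0.0155,-0.001,0.0155,0],[0,0,0,0.0155,-0.001,0.0155,0]]'
python3 - <<'E'
from h import *
o=bot.get_obs();R=Ro.from_quat(o["tool_rot"]).as_matrix();print("butt",o["eef_pos"]+R@b_t, R.T@[0,0,-.001],o["ft_torque"])
E
```

```text
clock: 17.98
eef_pos: [0.603, -0.2583, 0.0967]
tool_rot: [0.534, 0.759, -0.212, 0.307]
ft_force: [0.9, -0.6, -0.9]
grip_width: 0.0255
grasp_force: 59.0
butt [ 0.5789 -0.1913  0.0121] [ 0.0007 -0.      0.0007] [0.7862 0.3365 0.0115]
```

```bash
python3 jog.py '[[0,0,0,0.0007,0,0.0007,0],[0,0,0,0.0014,0,0.0014,0],[0,0,0,0.0014,0,0.0014,0]]'; python3 jog.py '[[0,0,0,0.0007,0,0.0007,0],[0,0,0,0.0014,0,0.0014,0],[0,0,0,0.0014,0,0.0014,0]]'
```

```text
clock: 18.35
eef_pos: [0.6029, -0.2582, 0.0948]
tool_rot: [0.534, 0.759, -0.212, 0.307]
ft_force: [0.4, -0.2, -0.9]
grip_width: 0.0251
grasp_force: 59.0
clock: 18.73
eef_pos: [0.6029, -0.2581, 0.0927]
tool_rot: [0.534, 0.759, -0.212, 0.307]
ft_force: [0.1, -0.9, -1.1]
grip_width: 0.0249
grasp_force: 59.0
```

```bash
python3 jog.py '[[0,0,0,0.0007,0,0.0007,0],[0,0,0,0.0007,0,0.0007,0]]'; python3 -c "
from h import *
o=bot.get_obs();R=Ro.from_quat(o['tool_rot']).as_matrix();print('butt',o['eef_pos']+R@b_t,o['ft_torque'])"
```

```text
clock: 18.98
eef_pos: [0.6031, -0.2581, 0.0919]
tool_rot: [0.534, 0.759, -0.212, 0.307]
ft_force: [0.4, -0.6, -0.6]
grip_width: 0.0251
grasp_force: 59.1
butt [ 0.579  -0.1912  0.0072] [0.784  0.249  0.0478]
```

```bash
python3 jog.py '[[0,0,0,0.0007,0,0.0007,0],[0,0,0,0.0011,0,0.0011,0],[0,0,0,0.0011,0,0.0011,0]]'; python3 jog.py '[[0,0,0,0.0007,0,0.0007,0],[0,0,0,0.0007,0,0.0007,0]]'
```

```text
clock: 19.35
eef_pos: [0.6034, -0.2585, 0.0915]
tool_rot: [0.534, 0.758, -0.212, 0.308]
ft_force: [-1.8, 0.3, 4.9]
grip_width: 0.0254
grasp_force: 59.7
clock: 19.6
eef_pos: [0.6036, -0.2588, 0.0914]
tool_rot: [0.534, 0.758, -0.213, 0.308]
ft_force: [-3.6, 1.7, 8.4]
grip_width: 0.0254
grasp_force: 60.2
```

It's on the floor: the force rises 5 to 8 N at the expected height. I'll release and retreat along the tool.

```bash
python3 jog.py '[[0,0,0,0,0,0,0.025],[0,0,0,0,0,0,0.03],[0,0,0,0,0,0,0.035],[0,0,0,0,0,0,0.045],[0,0,0,0,0,0,0.06],[0,0,0,0,0,0,0.085],[0,0,0,0,0,0,0.085],[0,0,0,0,0,0,0.085]]'; python3 jog.py '[[0,0,0,0,0,-0.01,0.085],[0,0,0,0,0,-0.03,0.085],[0,0,0,0,0,-0.06,0.085],[0,0,0,0,0,-0.1,0.085],[0,0,0,0,0,-0.14,0.085],[0,0,0,-0.03,0,-0.19,0.085],[0,0,0,-0.03,0,-0.19,0.085]]'
python3 - <<'E'
from h import *
S=crop(cv2.cvtColor(bot.camera("side"),cv2.COLOR_RGB2BGR),200,140,340,310,3)
T=crop(cv2.cvtColor(bot.camera("top"),cv2.COLOR_RGB2BGR),240,140,360,260,3)
H=np.zeros((510,780,3),np.uint8); H[:,:420]=S; H[:360,420:]=T; cv2.imwrite("pics/c9.png",H)
E
```

```text
clock: 20.6
eef_pos: [0.603, -0.2581, 0.0893]
tool_rot: [0.534, 0.759, -0.212, 0.307]
ft_force: [0.6, -0.9, -0.4]
grip_width: 0.0851
grasp_force: 0.0
clock: 21.48
eef_pos: [0.5679, -0.1535, 0.2538]
tool_rot: [0.535, 0.757, -0.208, 0.311]
ft_force: [0.2, 0.3, 0.5]
grip_width: 0.0848
grasp_force: 0.0
```

View pics/c9.png

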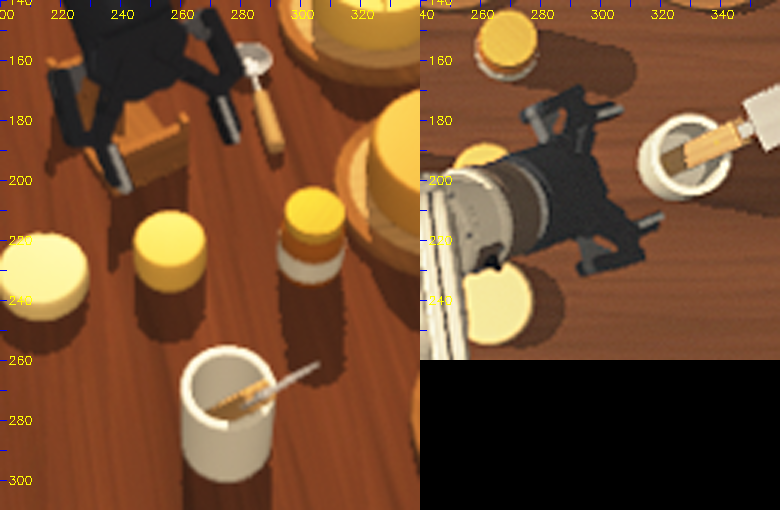

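The server stands handle-down, leaning on the rim with its blade up. The crock is where it was (side centre 276, top (329,192)) and the gripper is clear. I'll let it settle for a moment and hand in.

```bash
python3 jog.py '[[0,0,0,0,0,-0.02,0.085],[0,0,0,0,0,-0.02,0.085],[0,0,0,0,0,-0.02,0.085],[0,0,0,0,0,-0.02,0.085]]'
python3 - <<'E'
from h import *
c=cv2.cvtColor(bot.camera("top"),cv2.COLOR_RGB2BGR); d=cv2.cvtColor(bot.camera("top"),cv2.COLOR_RGB2BGR)
print("moving?",np.abs(c[150:230,320:380].astype(int)-d[150:230,320:380]).max())
print(bot.job_done())
E
```

```text
clock: 22.08
eef_pos: [0.5596, -0.1426, 0.2606]
tool_rot: [0.534, 0.759, -0.213, 0.306]
ft_force: [-0.1, 0.2, 0.3]
grip_width: 0.0852
grasp_force: 0.0
moving? 9
the job is handed in; nothing more can be done
None
```

The cheese server is back in the crock handle-down with its blade up, leaning on the rim. The crock hasn't moved, I saw nothing else disturbed, and I handed the job in at about 22 s after one missed first grip (the fingertips sit about 40 mm behind the reported TCP).

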